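Turn the mug's handle to the hob and hold the tea strainer over it for pouring

ROBOT

A 7-joint arm with a two-finger parallel gripper is mounted at the origin on a cart in front of the work surface, level with it; the furniture and walls round the work are solid. World frame = base frame: x ahead of the robot, y to its left, z up, the work surface at z = 0. Lengths are in mm, angles in rad, forces in N, time in s.
With the tool pointing down it reaches from about 350 to 900 mm from the base axis. Payload 19.9 kg.
Tool frame: the origin (TCP) lies between the finger pads; the fingertips stand 22 mm ahead of it and the grasp point (between the pads) lies 3 mm ahead of it (robot.tip_reach is the distance from the TCP to the fingertips, in mm); z points along the fingers, y is the line along which they close (so a half turn about z gives the same grasp; the last joint's range is limited). The gripper opens to 94 mm and grips with 3 to 60 N. Pads are 16 mm wide; open, the fingers measure 119 mm over their backs; the gripper's body (75 mm by 177 mm) begins 78 mm behind the grasp point.
Start: joints at [1.127, 0.417, -0.01, 1.614, 0.005, 1.111, -0.053], TCP at [244.415, -575.206, 227.425] pointing down, gripper open.
Joint ranges: [-2.81, 2.81], [-0.39, 2.02], [-1.27, 1.25], [0.06, 2.57], [-1.19, 4.33], [0.19, 2], [-2.82, 2.82]. Speed limits (rad/s): [1.89, 1.89, 2.39, 2.39, 3.01, 3.01, 3.01].

INTERFACE

Orientations are given as a unit quaternion [x, y, z, w].
In Python, from cell import telemetry, snapshot, camera_model, order, cut_out, landmark_of, robot gives the robot as it stands.
- The arm moves only by the tool drive_tool, never from a script. Its argument "motion" is a list of rows, each an object with "slide": the shift along the tool's x, y, z in units of 0.02 m (1.0 is 0.02 m), a list of three; "delta_rot": the turn, a rotation vector about the tool's x, y, z in units of 10 degrees (1.0 is 10 degrees), a list of three; "grip": the finger opening in mm, from 0 to 94. In form: [{"slide": [tx, ty, tz], "delta_rot": [wx, wy, wz], "grip": grip}, ...]. A call has 1 to 5 rows; each row shifts and turns the commanded pose from where the row before left it, along the tool's axes as they then stand; what a row does not reach is not made up. A row lasts 1/8 s, in which the tool goes at most 62.5 mm and 10.7 degrees, less where a joint would pass 70% of its speed; a pose out of reach is approached as far as the arm can. A call with a number of a shift or a turn outside -1 to 1 is refused whole. A call with a gripper value outside its range is refused whole. The fingers move at their own pace and stop on an object; "squeeze" is the grip in N (left out, the last holds). Time passes only in rows, so rows that do not move let the fingers close. It gives the time, the measured TCP pose, the force, the opening and the grip force at its end, in the units of the state.
- telemetry.read_state(): the state, without advancing time (a new reading comes with each control period).
- snapshot(name): name is "side" or "top"; returns (picture, depth): 420x560x3 uint8, red, green, blue; 420x560 float32, mm along the optical axis (not along the pixel's ray), 0 where there is no reading.
- camera_model(name): a dict with "fx", "fy", "cx", "cy" (pixels), "xyz" and "attitude" of the camera in the world. Camera axes: x right, y down, z forward; pixel columns grow to the right and rows downward; lengths in mm; the calibration is good to about 2 mm. A picture is of the moment at which its call begins. camera_model takes no time and is no camera call.
- order.finish_job(): hands the job in; it is judged then, once.
Trained networks look in the newest picture that a camera, given by its name, has taken for a name from the list of things; names that differ only in an ending like _2 or _b are one class to them, and where a whole thing is asked for, a point or a joint stands for the part that bears it (a point fixed in the world has none). Each returns a list of dicts, best first, with "conf" (0 to 1); they miss things now and then, are a little off and sometimes report something else, mostly with a low value. They report only what shows in the picture. A call takes as long as a camera call.
- cut_out(camera, target): "mask" (420x560 bool, what is visible of it) and "uv" ([column, row] in pixels, amid what is visible of it).
- landmark_of(camera, target): "uv" ([column, row] in pixels: a listed point, or the origin of a listed thing).
The state is a dict: "t": time; "joints": joint angles; "joint_velocities": joint speeds; "joint_efforts": joint torques, N m; "position": TCP position; "ee_rot": TCP orientation; "wrist_force": force on the tool from outside, world axes, zero at the start; "torque": the same for the moment, N m; "gripper_width": finger opening in mm; "gripper_force": force on a finger pad.
Only numpy, scipy, OpenCV 4.12 (cv2) and the standard library are available. Lean on these libraries where they do the work, as an engineer would, in place of code of your own. Each camera call takes 0.05 s, during which the arm holds its last target. There are 200 camera calls.

TASK

I am about to pour hot water from the kettle through the tea strainer into the striped mug, standing at the hob end. First turn the mug on its cork coaster so that its handle points straight to the right, to the hob, where I can steady it, and let go of it; then lift the tea strainer by its wooden handle out of its white drip bowl, carry it over the row of jar and two mills without disturbing anything, and hold it over the mug for me: level, centred on the mug, the underside of its bowl about a finger's breadth (1 to 2 cm) above the rim and not touching it. Your job ends there, with the strainer still held in the gripper, so do not put it down or let go.

Things in the scene. Friction and masses are not known exactly. Their poses are not given: they have to be found in the camera images.
- mug: Striped white mug, loose, 95 mm tall, 92 mm wide at the rim, 70 mm at the foot. Origin: on its underside, 16.5 mm from the mug's axis (on its +y side); z up. The handle points along its own -y, reaches 79.5 mm from the axis, spans heights 10 to 86 mm is 20 mm wide (along x) where pinched, 30 mm at the cup (finger hole solid). It starts pointing away or away to the right.
- mug_rim (a point): Centre of the mug's mouth, in the plane of the rim, on the mug's axis, 95 mm above its underside.
- mug_handle (a point): Point in the mug's handle to pinch across, 64.5 mm out from the mug's axis, 60 mm above the mug's underside. Seen from the mug_rim, it shows which way the handle points.
- coaster: Flat round cork coaster, 110 mm diameter, 5 mm thick, fixed to the worktop. Origin: centre of its underside.
- hob_end (a point): Fixed point on the right-hand end of the worktop where the hob (the black range) begins. Its axes are the world's: the hob lies along -y, straight to the robot's right.
- strainer: Tea strainer, loose, about 70 g: punched steel bowl 66 mm wide, 30 mm deep, flat rim of 84 mm diameter whose underside is 28 mm above the origin and rests on the drip bowl's rim. Origin: centre of the bowl's underside; z up. Wooden handle along its own -x: a bar 14 mm wide, 11 mm high, x = -58 to -140 mm, middle line 29.5 mm above the origin. Wire ear at +x to 57 mm.
- strainer_grip (a point): Middle of the strainer's wooden handle, 85 mm from the bowl's centre along its own -x and 29.5 mm above the bowl's underside: a good place to grip across. Axes as the strainer's.
- drip_bowl: Small white ceramic bowl, loose, 40 mm tall, 78 mm outer and 72 mm inner diameter at the rim, in which the strainer hangs. Origin: centre of its underside.
- spice_jar: Glass spice jar with black lid, loose, 41 mm diameter, 105 mm tall. Origin: centre of its underside. It stands with the two mills in a row, running away from the robot, between strainer (left) and mug (right).
- pepper_mill: Taller copper-coloured mill, loose, 44 mm diameter, 121 mm tall. Origin: centre of its underside.
- salt_mill: Shorter copper-coloured mill, loose, 44 mm diameter, 109 mm tall. Origin: centre of its underside.

How it is judged (in metres and radians):
On the way, in this order (a step that is already met when the one before it is completed fails the run):
1. the mug stands upright on its coaster, handle pointing to the hob, and has been let go (angle between the y axis of mug and the y axis of hob_end, either way round below 0.35 rad and y of hob_end in the frame of mug below 0 m and angle between mug's own z axis and vertical below 0.06 rad and horizontal distance between mug_rim and coaster below 0.035 m and linear speed of mug below 0.02 m/s and contact force between the fingers and mug below 0.1 N), for 0.3 s.
2. the strainer, out of its drip bowl, passes above the row of jar and mills (height (world z) of strainer above 0.105 m and world y of strainer between -0.05 and 0.1 m), for 0.04 s.
At the end, for the whole second after the job is handed in: Strainer held by the gripper alone, still, level within 7 deg, its underside 4 to 28 mm above the mug's rim, its centre within 12 mm of the mug's axis; mug upright, let go, axis within 35 mm of the coaster's centre, handle within 20 deg of pointing to the hob (world -y) (all of step 1 and contact force between the fingers and strainer above 1 N and horizontal distance between strainer and mug_rim below 0.012 m and z of strainer in the frame of mug_rim between 0.004 and 0.028 m and angle between strainer's own z axis and vertical below 0.12 rad and linear speed of strainer below 0.02 m/s and contact force between strainer and mug below 0.05 N and contact force between strainer and drip_bowl below 0.05 N and contact force between strainer and spice_jar below 0.05 N and contact force between strainer and pepper_mill below 0.05 N and contact force between strainer and salt_mill below 0.05 N); the arm keeps its last pose, push and grip.
It fails at once if the jar or a mill is pushed more than 3 cm or tipped over (distance of any of spice_jar, pepper_mill, salt_mill from where it was at the start of the episode above 0.03 m or angle between any of spice_jar, pepper_mill, salt_mill's own z axis and vertical above 0.35 rad).
It fails at once if the drip bowl is dragged more than 5 cm or tipped over (distance of drip_bowl from where it was at the start of the episode above 0.05 m or angle between drip_bowl's own z axis and vertical above 0.5 rad).
It fails at once if the mug is tipped (angle between mug's own z axis and vertical above 0.4 rad).
It also fails if it takes over 72 s, if anything falls off the work surface, if the arm or the gripper's body presses on something with over 40 N, if the wrist force passes 120 N, or if a joint passes its speed limit or range.

## Working session

There is one attempt and no reset: what is moved stays moved. The work goes in short steps, Python scripts to look and compute and a tool call to move; the robot and the scene stay as the last step left them, time stands still between calls to the robot, and variables do not carry over. Pictures are saved under pics/ and viewed, at most 10 in all, crops included, and the job is handed in when it is done.

Besides the shell and the picture viewer there is one more tool, called as name([rows], argument=value, ...), one row to a line, values as JSON. drive_tool: Moves the arm, as the interface text tells. Shifts and turns lie within -1 to 1; 1 stands for 0.02 m of shift or 10 degrees of turn. Its arguments: {"type":"object","properties":{"motion":{"type":"array"},"squeeze":{"type":"number"}},"required":["motion"]}

```bash
mkdir -p pics
cat > h.py <<'E'
import numpy as np, cv2
from scipy.spatial.transform import Rotation as R
from cell import telemetry, snapshot, camera_model, order, cut_out, landmark_of, robot
def ray(cam,uv):
    m=camera_model(cam); d=np.array([(uv[0]-m["cx"])/m["fx"],(uv[1]-m["cy"])/m["fy"],1.])
    return np.array(m["xyz"]), R.from_quat(m["attitude"]).apply(d)
def at_z(cam,uv,z):
    o,d=ray(cam,uv); return o+d*(z-o[2])/d[2]
def at_d(cam,uv,dep):
    o,d=ray(cam,uv); return o+d*dep
def cloud(cam,dep,mask):
    v,u=np.nonzero(mask&(dep>0)); m=camera_model(cam); z=dep[v,u]
    p=np.stack([(u-m["cx"])/m["fx"]*z,(v-m["cy"])/m["fy"]*z,z],1)
    return R.from_quat(m["attitude"]).apply(p)+np.array(m["xyz"])
E
python3 - <<'E'
from h import *
np.set_printoptions(precision=1,suppress=True)
s=telemetry.read_state();print(s["position"],s["ee_rot"],s["t"],s["gripper_width"])
print(R.from_quat(s["ee_rot"]).as_matrix())
for c in("side","top"):
    p,d=snapshot(c);cv2.imwrite(f"pics/{c}0.png",p[:,:,::-1]);m=camera_model(c);print(c,m["xyz"],m["fx"])
    for n in ["mug","strainer","drip_bowl","spice_jar","pepper_mill","salt_mill","coaster"]:
        r=cut_out(c,n)[:1]
        for k in r:
            q=cloud(c,d,k["mask"]);print(n,round(k["conf"],2),np.round(k["uv"]),q.shape,np.percentile(q,2,axis=0),np.percentile(q,98,axis=0))
    for n in ["mug_rim","mug_handle","strainer_grip","strainer"]:
        z={"mug_rim":100,"mug_handle":65,"strainer_grip":40,"strainer":12}[n]
        for k in landmark_of(c,n)[:2]: print(n,round(k["conf"],2),np.round(k["uv"]),at_z(c,k["uv"],z))
E
```

```text
[ 244.3 -574.9  226.8] [ 1.   0.2 -0.  -0. ] 0.0 94.48203568339727
[[ 0.9  0.4 -0. ]
 [ 0.4 -0.9  0. ]
 [-0.  -0.  -1. ]]
side [ -144.  -1357.3   772.4] 494.3148582037211
mug 0.68 [275. 255.] (569, 3) [ 392.4 -290.    11.3] [ 460.2 -202.3  100.2]
strainer 0.78 [234. 192.] (251, 3) [394.4 171.7  -0.9] [535.  347.6  50.3]
pepper_mill 0.58 [247. 202.] (32, 3) [404.7  -8.7 106.7] [431.3  12.5 121.6]
coaster 0.53 [269. 267.] (148, 3) [ 383.5 -284.9    3.4] [ 425.1 -188.4    9.7]
mug_rim 0.66 [287. 235.] [ 451.  -238.7  100. ]
mug_handle 0.68 [295. 239.] [ 494.4 -208.5   65. ]
strainer_grip 0.66 [220. 190.] [441.8 293.8  40. ]
strainer_grip 0.65 [295. 238.] [ 519.3 -167.6   40. ]
strainer 0.52 [242. 202.] [496.3 209.6  12. ]
top [-148.7  117.  1497.3] 527.7906555446885
mug 0.76 [322. 196.] (980, 3) [ 395.3 -288.3    5.2] [ 505.9 -203.4  103.7]
strainer 0.63 [170. 232.] (784, 3) [391.8 165.4   0. ] [541.4 276.1  51. ]
spice_jar 0.78 [225. 214.] (334, 3) [476.2  23.9   4.5] [515.   63.1 112.5]
pepper_mill 0.86 [240. 233.] (320, 3) [407.  -12.2   5.2] [444.9  25.  120. ]
salt_mill 0.47 [216. 192.] (261, 3) [533.9  22.8  -1.9] [628.4  63.6 111.1]
coaster 0.61 [308. 219.] (452, 3) [ 383.8 -269.2   -1.2] [ 479.6 -180.3   15.5]
mug_rim 0.74 [322. 197.] [ 429.  -239.2  100. ]
mug_handle 0.78 [305. 184.] [ 501.9 -218.3   65. ]
strainer_grip 0.67 [162. 254.] [444.5 252.4  40. ]
strainer_grip 0.32 [315. 203.] [ 442.  -227.9   40. ]
strainer 0.69 [174. 232.] [510.5 200.6  12. ]
```

Run:
```python
import cv2,numpy as np
a=cv2.imread("pics/top0.png")[130:300,120:370];b=cv2.imread("pics/side0.png")[150:320,180:350]
cv2.imwrite("pics/topc.png",cv2.resize(a,None,fx=3,fy=3,interpolation=2));cv2.imwrite("pics/sidec.png",cv2.resize(b,None,fx=3.4,fy=3.4,interpolation=2))
```

```text
(no output)
```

View pics/topc.png

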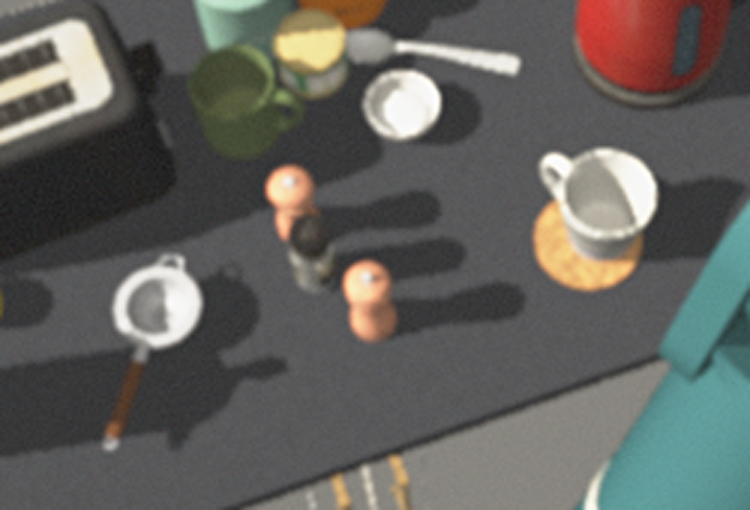

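View pics/sidec.png

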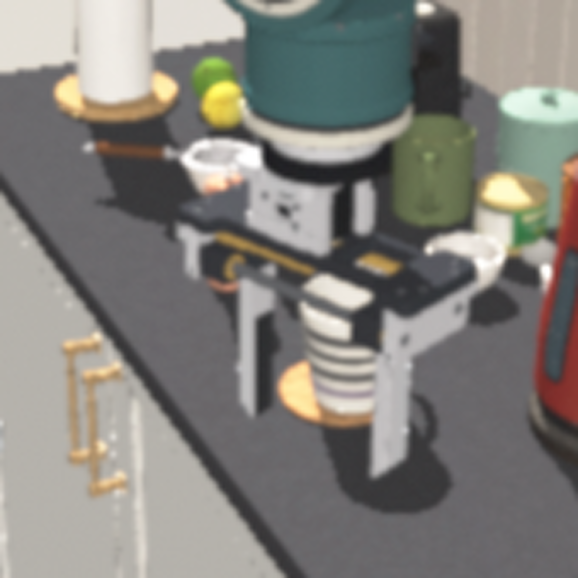

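View pics/side0.png

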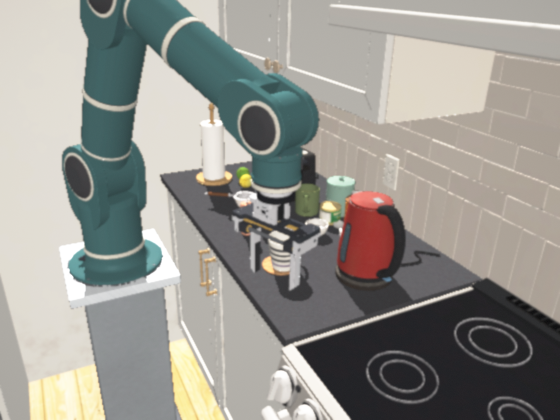

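The top crop shows the mug at (605,190), its handle toward upper left (553,172), the coaster at (587,245), and the row of jar and mills at (290–365, 190–290). The strainer is at (160,305), with its handle running down to (112,440), and the kettle is at upper right. The side view shows the gripper partly in front of the mug. Next I'll refine the numbers.

```bash
cat > m.py <<'E'
from h import *
from scipy.optimize import least_squares
def fitc(q,r=None):
    f=(lambda p:np.hypot(q[:,0]-p[0],q[:,1]-p[1])-r)
    return least_squares(f,q[:,:2].mean(0),loss="soft_l1",f_scale=3).x
E
python3 - <<'E'
from m import *
np.set_printoptions(precision=1,suppress=True)
p,d=snapshot("top")
mk=cut_out("top","mug")[0]["mask"];q=cloud("top",d,mk)
r=q[q[:,2]>92]; print("rim pts",len(r),r.min(0),r.max(0))
# outline-based rim: handle lies > 50 from centre
c=fitc(r[r[:,0]<475],44);print("rim fit",c)
h=q[(np.hypot(q[:,0]-c[0],q[:,1]-c[1])>52)&(q[:,2]>30)];print("handle",len(h),h.mean(0),h.max(0))
dv=h.mean(0)[:2]-c;print("dir deg",np.degrees(np.arctan2(dv[1],dv[0])))
print("landmarks", [at_z("top",landmark_of("top","mug_rim")[0]["uv"],100),at_z("top",landmark_of("top","mug_handle")[0]["uv"],65)], at_z("top",landmark_of("top","coaster")[0]["uv"],0))
s=cut_out("top","strainer")[0]["mask"];q=cloud("top",d,s);q=q[(q[:,2]>25)]
r=q[(q[:,0]>455)];print("str rim",fitc(r[r[:,2]>36],39),len(r))
hd=q[(q[:,0]<470)];print("handle",len(hd),hd.mean(0),hd.min(0),hd.max(0))
al=cloud("top",d,np.ones_like(d,bool))
for z in(60,120,150):
    t=al[(al[:,2]>z)&(al[:,2]<900)&(al[:,0]>330)&(al[:,0]<680)&(abs(al[:,1]-50)<420)]
    H,_,_=np.histogram2d(t[:,0],t[:,1],bins=[np.arange(340,681,40),np.arange(-400,481,40)])
    print(z);print((H>2).astype(int)[::-1,::-1])
E
```

```text
rim pts 168 [ 392.3 -291.8   92.1] [ 497.7 -199.8  107.2]
rim fit [ 437.6 -245. ]
handle 64 [ 495.3 -213.3   67. ] [ 507.4 -204.5   97.5]
dir deg 28.824888980728726
landmarks [array([ 441.4, -245. ,  100. ]), array([ 505.8, -222.5,   65. ])] [ 434.2 -222.6    0. ]
str rim [501.4 203.9] 362
handle 137 [433.  244.8  47.5] [387.2 183.4  40. ] [469.8 279.2  57.7]
60
[[0 1 1 1 1 1 1 1 1 1 1 1 0 0 0 0 0 0 0 1 1 1]
 [1 1 1 1 1 1 1 1 1 1 1 1 1 1 1 1 1 1 1 1 1 1]
 [0 0 0 0 0 0 0 1 1 1 1 1 0 0 0 0 0 0 0 1 1 1]
 [1 0 0 0 0 0 0 0 0 0 1 1 0 0 0 0 0 1 0 0 0 0]
 [1 0 0 0 0 0 0 0 0 0 1 1 0 0 0 0 0 1 1 1 0 0]
 [1 0 0 0 0 0 0 0 0 0 0 1 1 0 0 0 0 1 0 1 0 0]
 [0 0 0 0 0 0 0 0 0 0 0 1 1 0 0 0 0 1 1 1 0 0]
 [0 0 0 0 0 0 0 0 0 0 0 0 0 0 0 0 0 0 0 0 0 0]]
120
[[0 1 1 1 1 1 1 1 1 1 0 0 0 0 0 0 0 0 0 1 1 1]
 [1 1 1 1 1 1 1 1 1 1 1 1 1 1 1 1 1 1 1 1 1 1]
 [0 0 0 0 0 0 0 1 1 1 1 0 0 0 0 0 0 0 0 0 1 1]
 [1 0 0 0 0 0 0 0 0 0 0 0 0 0 0 0 0 0 0 0 0 0]
 [1 0 0 0 0 0 0 0 0 0 0 0 0 0 0 0 0 0 0 0 0 0]
 [1 0 0 0 0 0 0 0 0 0 0 0 0 0 0 0 0 0 0 0 0 0]
 [0 0 0 0 0 0 0 0 0 0 0 0 0 0 0 0 0 0 0 0 0 0]
 [0 0 0 0 0 0 0 0 0 0 0 0 0 0 0 0 0 0 0 0 0 0]]
150
[[0 1 1 1 1 1 1 1 1 1 0 0 0 0 0 0 0 0 0 1 1 1]
 [1 1 1 1 1 1 1 1 1 1 1 1 1 1 1 1 1 1 1 1 1 1]
 [0 0 0 0 0 0 0 1 1 1 1 0 0 0 0 0 0 0 0 0 1 1]
 [1 0 0 0 0 0 0 0 0 0 0 0 0 0 0 0 0 0 0 0 0 0]
 [1 0 0 0 0 0 0 0 0 0 0 0 0 0 0 0 0 0 0 0 0 0]
 [1 0 0 0 0 0 0 0 0 0 0 0 0 0 0 0 0 0 0 0 0 0]
 [0 0 0 0 0 0 0 0 0 0 0 0 0 0 0 0 0 0 0 0 0 0]
 [0 0 0 0 0 0 0 0 0 0 0 0 0 0 0 0 0 0 0 0 0 0]]
```

drive_tool([
  {"slide": [0,0,-1],"delta_rot": [0,0,0],"grip": 60},
  {"slide": [0,0,-1],"delta_rot": [0,0,0],"grip": 60},
  {"slide": [0,0,-1],"delta_rot": [0,0,0],"grip": 60},
  {"slide": [0,0,-1],"delta_rot": [0,0,0],"grip": 60},
  {"slide": [0,0,-1],"delta_rot": [0,0,0],"grip": 60},
])

```text
t: 2.12
position: [244.4, -575.2, 328.1]
ee_rot: [0.98, 0.2, -0.0, 0.0]
wrist_force: [-0.5, 1.0, -0.4]
gripper_width: 60.0
gripper_force: 0.0
```

drive_tool([
  {"slide": [0,0,-1],"delta_rot": [0,0,0],"grip": 60},
  {"slide": [0,0,-1],"delta_rot": [0,0,0],"grip": 60},
  {"slide": [0,0,0],"delta_rot": [0,0,0],"grip": 60},
])

```text
t: 2.5
position: [244.6, -575.6, 368.6]
ee_rot: [0.98, 0.2, 0.0, 0.001]
wrist_force: [0.3, -0.6, -0.5]
gripper_width: 59.8
gripper_force: 0.0
```

Run:
```python
from m import *
np.set_printoptions(precision=1,suppress=True)
P={}
for c in("side","top"):
    p,d=snapshot(c);P[c]=p
    for n,z in(("mug_rim",100),("mug_handle",65)):
        for _ in range(2):
            for k in landmark_of(c,n)[:1]:print(c,n,k["conf"],np.array(k["uv"]),at_z(c,k["uv"],z))
    mk=cut_out(c,"mug")[0]["mask"];q=cloud(c,d,mk)
    print(c,q.min(0),q.max(0))
    # model outlines projected for several angles
def proj(c,X):
    m=camera_model(c);x=R.from_quat(m["attitude"]).inv().apply(X-np.array(m["xyz"]));return np.stack([x[:,0]/x[:,2]*m["fx"]+m["cx"],x[:,1]/x[:,2]*m["fy"]+m["cy"]],1)
t=np.linspace(0,2*np.pi,40)
def model(c,cx,cy,a):
    pts=[]
    M=np.zeros((420*4,560*4),np.uint8)
    ring=lambda r,z:np.stack([cx+r*np.cos(t),cy+r*np.sin(t),np.full(40,z)],1)
    hull=lambda X:cv2.fillPoly(M,[cv2.convexHull((proj(c,X)*4).astype(np.int32))],255)
    hull(np.vstack([ring(35,5),ring(46,100)]))
    b=np.array([[r,w,z] for r in(35,79.5) for w in(-10,10) for z in(15,91)],float)
    X=np.stack([cx+b[:,0]*np.cos(a)-b[:,1]*np.sin(a),cy+b[:,0]*np.sin(a)+b[:,1]*np.cos(a),b[:,2]],1);hull(X)
    return cv2.resize(M,(560,420),interpolation=cv2.INTER_AREA)/255.
masks={c:cut_out(c,"mug")[0]["mask"].astype(float) for c in P}
from scipy.optimize import minimize
def cost(v,cs):return sum(np.abs(model(c,v[0],v[1],v[2]/57.3)-masks[c]).sum() for c in cs)
for cs in(("top",),("side",),("side","top")):
    best=min((minimize(cost,[438,-243,a],args=(cs,),method="Nelder-Mead",options=dict(initial_simplex=[[438,-243,a],[446,-243,a],[438,-235,a],[438,-243,a+12]])) for a in(-20,0,20,40)),key=lambda r:r.fun)
    print(cs,best.x,best.fun,masks["top"].sum())
o=cv2.resize(P["side"][190:290,240:340,::-1],None,fx=5,fy=5,interpolation=2);cv2.imwrite("pics/s1.png",o)
```

```text
side mug_rim 0.84 [283.2 237.6] [ 435.2 -246.3  100. ]
side mug_rim 0.84 [283.2 237.6] [ 435.2 -246.3  100. ]
side mug_handle 0.87 [298.5 239. ] [ 503.4 -215.4   65. ]
side mug_handle 0.87 [298.5 239. ] [ 503.4 -215.4   65. ]
side [ 390.3 -296.8    1. ] [556.9 -28.3 104.9]
top mug_rim 0.62 [318.  192.3] [ 447.1 -235.2  100. ]
top mug_rim 0.62 [318.  192.3] [ 447.1 -235.2  100. ]
top mug_handle 0.85 [303.8 182.3] [ 508.5 -216.3   65. ]
top mug_handle 0.85 [303.8 182.3] [ 508.5 -216.3   65. ]
top [ 391.9 -320.8   -5.4] [ 527.4 -199.8  110.2]
('top',) [ 438.7 -247.6   21.8] 100.25098039215686 979.0
('side',) [ 441.3 -243.8   62. ] 94.04705882352941 979.0Traceback (most recent call last):
  File "<stdin>", line 28, in <module>
  File "<stdin>", line 28, in <genexpr>
    res = _minimize_neldermead(fun, x0, args, callback, bounds=bounds,
                               **options)
    fsim[k] = func(sim[k])
              ~~~~^^^^^^^^
    fx = function(np.copy(x), *(wrapper_args + args))
  File "<stdin>", line 26, in cost
  File "<stdin>", line 26, in <genexpr>
  File "<stdin>", line 22, in model
  File "<stdin>", line 19, in <lambda>
  File "<stdin>", line 13, in proj
ValueError: time passes only in moves, steps and waits
```

```bash
cat >> h.py <<'E'
_cm=camera_model; _c={}
def camera_model(n):
    if n not in _c:_c[n]=_cm(n)
    return _c[n]
E
python3 - <<'E'
from m import *
np.set_printoptions(precision=1,suppress=True)
p,d=snapshot("top")
hsv=cv2.cvtColor(p,cv2.COLOR_RGB2HSV)
red=((hsv[...,0]<6)|(hsv[...,0]>174))&(hsv[...,1]>150)
q=cloud("top",d,red);q=q[(q[:,2]>20)&(q[:,1]<-150)];
for z in (20,60,100,150,200):
    k=q[(q[:,2]>z)&(q[:,2]<z+50)]
    if len(k):print(z,len(k),np.percentile(k,3,axis=0),np.percentile(k,97,axis=0))
print(telemetry.read_state()["t"])
E
```

```text
20 192 [ 552.6 -401.5   36.2] [ 642.9 -300.8   68.7]
60 339 [ 554.6 -410.5   62.3] [ 650.2 -300.5  109.2]
100 434 [ 558.1 -417.5  101.6] [ 652.5 -302.8  148.3]
150 417 [ 564.1 -419.8  152.2] [ 644.3 -309.3  198.3]
200 234 [ 566.6 -412.5  200.4] [ 616.6 -310.   229.7]
3.25
```

drive_tool([
  {"slide": [1,-0.6,0],"delta_rot": [0,0,0],"grip": 60},
  {"slide": [1,-0.6,0],"delta_rot": [0,0,0],"grip": 60},
  {"slide": [1,-0.6,0],"delta_rot": [0,0,0],"grip": 60},
  {"slide": [1,-0.6,0],"delta_rot": [0,0,0],"grip": 60},
  {"slide": [1,-0.6,0],"delta_rot": [0,0,0],"grip": 60},
])

```text
t: 3.88
position: [314.3, -478.9, 367.7]
ee_rot: [0.98, 0.2, 0.0, 0.0]
wrist_force: [0.3, 0.0, -0.3]
gripper_width: 60.2
gripper_force: 0.0
```

drive_tool([
  {"slide": [1,-0.6,0],"delta_rot": [0,0,0],"grip": 60},
  {"slide": [1,-0.6,0],"delta_rot": [0,0,0],"grip": 60},
  {"slide": [1,-0.6,0],"delta_rot": [0,0,0],"grip": 60},
  {"slide": [1,-0.6,0],"delta_rot": [0,0,0],"grip": 60},
  {"slide": [1,-0.6,0],"delta_rot": [0,0,0],"grip": 60},
])

```text
t: 4.5
position: [382.6, -384.5, 367.7]
ee_rot: [0.98, 0.2, 0.0, 0.0]
wrist_force: [0.6, -0.4, -0.6]
gripper_width: 60.0
gripper_force: 0.0
```

drive_tool([
  {"slide": [1,-0.6,0.6],"delta_rot": [0,0,0],"grip": 60},
  {"slide": [1,-0.6,0.6],"delta_rot": [0,0,0],"grip": 60},
  {"slide": [1,-0.6,0.6],"delta_rot": [0,0,0],"grip": 60},
  {"slide": [1,-0.6,0.6],"delta_rot": [0,0,0],"grip": 60},
  {"slide": [1,-0.6,0.6],"delta_rot": [0,0,0],"grip": 60},
])

```text
t: 5.12
position: [450.8, -290.1, 307.3]
ee_rot: [0.98, 0.2, 0.0, 0.0]
wrist_force: [0.2, -0.7, -0.3]
gripper_width: 59.7
gripper_force: 0.0
```

drive_tool([
  {"slide": [1,-0.6,0.8],"delta_rot": [0,0,0],"grip": 60},
  {"slide": [1,-0.6,0.8],"delta_rot": [0,0,0],"grip": 60},
  {"slide": [1,-0.6,0.8],"delta_rot": [0,0,0],"grip": 60},
  {"slide": [0.8,-0.6,0.8],"delta_rot": [0,0,0],"grip": 60},
  {"slide": [0,0,0],"delta_rot": [0,0,0],"grip": 60},
])

```text
t: 5.75
position: [501.5, -215.6, 242.8]
ee_rot: [0.98, 0.201, -0.0, -0.001]
wrist_force: [-0.4, -0.1, -0.5]
gripper_width: 60.0
gripper_force: 0.0
```

drive_tool([
  {"slide": [0,0,1],"delta_rot": [0,0,0],"grip": 60},
  {"slide": [0,0,1],"delta_rot": [0,0,0],"grip": 60},
  {"slide": [0,0,1],"delta_rot": [0,0,0],"grip": 60},
  {"slide": [0,0,1],"delta_rot": [0,0,0],"grip": 60},
  {"slide": [0,0,1],"delta_rot": [0,0,0],"grip": 60},
])

```text
t: 6.38
position: [501.2, -218.7, 143.8]
ee_rot: [0.98, 0.199, 0.0, 0.0]
wrist_force: [0.3, 0.3, 0.2]
gripper_width: 60.1
gripper_force: 0.0
```

Run:
```python
from m import *
np.set_printoptions(precision=1,suppress=True)
p,d=snapshot("side")
for n,z in(("mug_rim",100),("mug_handle",65)):
    for k in landmark_of("side",n)[:1]:print(n,k["conf"],np.array(k["uv"]),at_z("side",k["uv"],z))
cv2.imwrite("pics/s2.png",cv2.resize(p[185:285,235:345,::-1],None,fx=5,fy=5,interpolation=2))
```

```text
mug_rim 0.91 [282.  236.2] [ 435.9 -237.3  100. ]
mug_handle 0.95 [295.8 238.5] [ 497.4 -209.2   65. ]
```

View pics/s2.png

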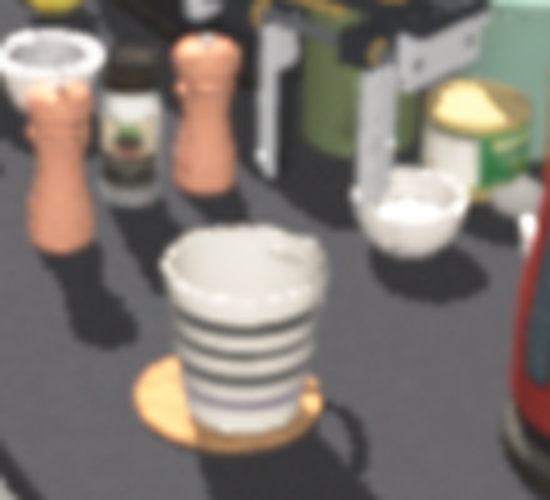

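The side picture shows the mug at (245,340) on its coaster, with the handle behind its right side (about 320,265). Its shadow is at (350,440). The fingers are above and behind it. All of this fits a handle angle of about 25°.

drive_tool([
  {"slide": [0,0,1],"delta_rot": [0,0,0],"grip": 60},
  {"slide": [0,0,1],"delta_rot": [0,0,0],"grip": 60},
  {"slide": [0,0,1],"delta_rot": [0,0,0],"grip": 60},
  {"slide": [0,0,0.7],"delta_rot": [0,0,0],"grip": 60},
], squeeze=12)

```text
t: 7.02
position: [501.7, -218.6, 69.9]
ee_rot: [0.98, 0.199, 0.0, 0.0]
wrist_force: [-0.2, -0.3, 0.5]
gripper_width: 60.3
gripper_force: 0.0
```

drive_tool([
  {"slide": [0,0,0],"delta_rot": [0,0,0],"grip": 30},
  {"slide": [0,0,0],"delta_rot": [0,0,0],"grip": 24},
  {"slide": [0,0,0],"delta_rot": [0,0,0],"grip": 10},
  {"slide": [0,0,0],"delta_rot": [0,0,0],"grip": 10},
])

```text
t: 7.52
position: [501.5, -218.4, 69.9]
ee_rot: [0.98, 0.2, 0.0, 0.0]
wrist_force: [-0.6, 1.8, -0.2]
gripper_width: 23.6
gripper_force: 0.3
```

drive_tool([
  {"slide": [0,0,0],"delta_rot": [0,0,0],"grip": 10},
  {"slide": [0,0,0],"delta_rot": [0,0,0],"grip": 10},
  {"slide": [0,0,0],"delta_rot": [0,0,0],"grip": 10},
])

```text
t: 7.9
position: [501.6, -218.2, 69.6]
ee_rot: [0.98, 0.2, 0.0, 0.0]
wrist_force: [1.8, 2.1, 4.6]
gripper_width: 17.7
gripper_force: 11.8
```

Run:
```python
from m import *
np.set_printoptions(precision=1,suppress=True)
for c in("side","top"):
  p,d=snapshot(c)
  for n,z in(("mug_rim",100),("mug_handle",65),("coaster",0)):
    for k in landmark_of(c,n)[:1]:print(c,n,k["conf"],np.array(k["uv"]),at_z(c,k["uv"],z))
```

```text
side mug_rim 0.73 [283.4 238.4] [ 433.5 -250.9  100. ]
side mug_handle 0.61 [295.9 242. ] [ 487.4 -228.7   65. ]
side coaster 0.64 [280.2 268.1] [ 427.5 -247.2    0. ]
```

drive_tool([
  {"slide": [-0.011,0.262,0],"delta_rot": [0,0,0.47],"grip": 10},
  {"slide": [-0.011,0.262,0],"delta_rot": [0,0,0.47],"grip": 10},
  {"slide": [-0.011,0.262,0],"delta_rot": [0,0,0.47],"grip": 10},
  {"slide": [-0.011,0.262,0],"delta_rot": [0,0,0.47],"grip": 10},
  {"slide": [-0.011,0.262,0],"delta_rot": [0,0,0.47],"grip": 10},
], squeeze=15)

```text
t: 8.93
position: [506.7, -243.8, 69.6]
ee_rot: [1.0, -0.005, 0.0, -0.0]
wrist_force: [2.5, 1.6, 3.9]
gripper_width: 17.4
gripper_force: 14.8
```

drive_tool([
  {"slide": [-0.011,0.262,0],"delta_rot": [0,0,0.47],"grip": 10},
  {"slide": [-0.011,0.262,0],"delta_rot": [0,0,0.47],"grip": 10},
  {"slide": [-0.011,0.262,0],"delta_rot": [0,0,0.47],"grip": 10},
  {"slide": [-0.011,0.262,0],"delta_rot": [0,0,0.47],"grip": 10},
  {"slide": [-0.011,0.262,0],"delta_rot": [0,0,0.47],"grip": 10},
])

```text
t: 9.55
position: [501.2, -269.5, 69.6]
ee_rot: [0.978, -0.209, 0.0, 0.0]
wrist_force: [2.3, 1.8, 3.7]
gripper_width: 17.8
gripper_force: 14.8
```

drive_tool([
  {"slide": [-0.011,0.262,0],"delta_rot": [0,0,0.47],"grip": 10},
  {"slide": [-0.011,0.262,0],"delta_rot": [0,0,0.47],"grip": 10},
  {"slide": [-0.011,0.262,0],"delta_rot": [0,0,0.47],"grip": 10},
  {"slide": [-0.011,0.262,0],"delta_rot": [0,0,0.47],"grip": 10},
  {"slide": [-0.011,0.262,0],"delta_rot": [0,0,0.47],"grip": 10},
])

```text
t: 10.18
position: [485.8, -290.9, 69.6]
ee_rot: [0.915, -0.404, 0.0, 0.0]
wrist_force: [2.1, -0.5, 3.2]
gripper_width: 17.3
gripper_force: 14.8
```

drive_tool([
  {"slide": [-0.011,0.262,0],"delta_rot": [0,0,0.47],"grip": 10},
  {"slide": [-0.011,0.262,0],"delta_rot": [0,0,0.47],"grip": 10},
  {"slide": [-0.011,0.262,0],"delta_rot": [0,0,0.47],"grip": 10},
  {"slide": [-0.011,0.262,0],"delta_rot": [0,0,0.47],"grip": 10},
  {"slide": [-0.011,0.262,0],"delta_rot": [0,0,0.47],"grip": 10},
])

```text
t: 10.8
position: [463.3, -304.3, 69.7]
ee_rot: [0.813, -0.582, 0.0, 0.0]
wrist_force: [2.3, -1.6, 3.5]
gripper_width: 17.6
gripper_force: 14.8
```

drive_tool([
  {"slide": [-0.011,0.262,0],"delta_rot": [0,0,0.47],"grip": 10},
  {"slide": [-0.011,0.262,0],"delta_rot": [0,0,0.47],"grip": 10},
  {"slide": [-0.011,0.262,0],"delta_rot": [0,0,0.47],"grip": 10},
  {"slide": [-0.011,0.262,0],"delta_rot": [0,0,0.47],"grip": 10},
  {"slide": [0,0,0],"delta_rot": [0,0,0],"grip": 10},
])

```text
t: 11.42
position: [442.4, -307.7, 69.6]
ee_rot: [0.708, -0.706, 0.0, 0.0]
wrist_force: [-0.5, -2.3, 6.0]
gripper_width: 17.1
gripper_force: 14.9
```

Run:
```python
from m import *
np.set_printoptions(precision=3,suppress=True)
s=telemetry.read_state();print(R.from_quat(s["ee_rot"]).as_matrix(),s["joints"])
p,d=snapshot("side")
for n,z in(("mug_rim",100),("mug_handle",65)):
    for k in landmark_of("side",n)[:1]:print(n,k["conf"],np.array(k["uv"]),at_z("side",k["uv"],z))
cv2.imwrite("pics/s3.png",cv2.resize(p[185:285,235:345,::-1],None,fx=5,fy=5,interpolation=2))
```

```text
[[ 0.004 -1.     0.   ]
 [-1.    -0.004 -0.001]
 [ 0.001 -0.    -1.   ]] [ 0.347  0.486  0.253  1.957 -0.177  0.719 -2.433]
mug_rim 0.69 [282.4 233.2] [ 445.292 -221.155  100.   ]
mug_handle 0.69 [292.6 253.6] [ 446.371 -285.403   65.   ]
```

View pics/s3.png

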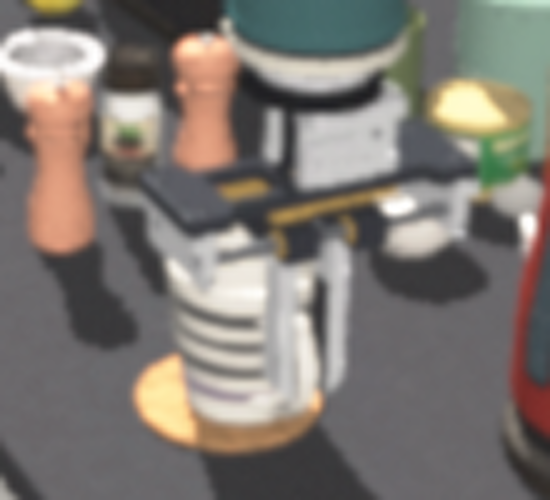

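The picture shows the mug upright on its coaster, with the fingers on the handle pointing right at about (300,330). I'll let go and rise.

drive_tool([
  {"slide": [0,0,0],"delta_rot": [0,0,0],"grip": 24},
  {"slide": [0,0,0],"delta_rot": [0,0,0],"grip": 34},
  {"slide": [0,0,0],"delta_rot": [0,0,0],"grip": 50},
  {"slide": [0,0,-0.3],"delta_rot": [0,0,0],"grip": 50},
  {"slide": [0,0,-0.6],"delta_rot": [0,0,0],"grip": 50},
])

```text
t: 12.2
position: [442.4, -307.1, 87.9]
ee_rot: [0.709, -0.706, -0.0, 0.0]
wrist_force: [0.8, -0.3, -0.7]
gripper_width: 49.9
gripper_force: 0.0
```

drive_tool([
  {"slide": [0,0,-1],"delta_rot": [0,0,0],"grip": 50},
  {"slide": [0,0,-1],"delta_rot": [0,0,0],"grip": 50},
  {"slide": [0,0,-1],"delta_rot": [0,0,0],"grip": 50},
  {"slide": [0,0,-1],"delta_rot": [0,0,0],"grip": 50},
  {"slide": [0,0,-1],"delta_rot": [0,0,0],"grip": 50},
])

```text
t: 12.82
position: [442.6, -307.2, 189.0]
ee_rot: [0.708, -0.706, 0.0, -0.0]
wrist_force: [-0.3, -1.1, -0.3]
gripper_width: 49.9
gripper_force: 0.0
```

drive_tool([
  {"slide": [-1,0,-1],"delta_rot": [0,0,-1],"grip": 50},
  {"slide": [-1,0,-1],"delta_rot": [0,0,-1],"grip": 50},
  {"slide": [-1,0,-1],"delta_rot": [0,0,-1],"grip": 50},
  {"slide": [-1,0,0],"delta_rot": [0,0,-1],"grip": 50},
  {"slide": [-1,0,0],"delta_rot": [0,0,0],"grip": 50},
])

```text
t: 13.45
position: [408.8, -215.7, 248.5]
ee_rot: [0.908, -0.419, 0.001, 0.0]
wrist_force: [1.5, -0.2, 0.1]
gripper_width: 50.0
gripper_force: 0.0
```

```bash
cat > st.py <<'E'
from m import *
np.set_printoptions(precision=2,suppress=True)
s=telemetry.read_state();M=R.from_quat(s["ee_rot"]).as_matrix();print("tool",np.array(s["position"]),"yaw",np.degrees(np.arctan2(M[1,0],M[0,0])),"j",np.array(s["joints"]),s["t"])
p,d=snapshot("top");ps,ds=snapshot("side")
for c in("top","side"):
  for n,z in(("mug_rim",100),("mug_handle",65),("strainer",12),("strainer_grip",41.5)):
    for k in landmark_of(c,n)[:1]:print(c,n,round(k["conf"],2),np.array(k["uv"]),at_z(c,k["uv"],z))
hsv=cv2.cvtColor(p,cv2.COLOR_RGB2HSV)
mk=np.zeros(p.shape[:2],bool);mk[235:295,140:175]=True
br=mk&((hsv[...,0]<18)|(hsv[...,0]>172))&(hsv[...,1]>80)
v,u=np.nonzero(br);X=np.array([at_z("top",(a,b),44) for a,b in zip(u,v)])
if len(X)>5:
    c=X[:,:2].mean(0);_,_,V=np.linalg.svd(X[:,:2]-c);t=(X[:,:2]-c)@V[0]
    print("wood",len(X),"centre",c,"dir deg",np.degrees(np.arctan2(V[0,1],V[0,0])),"len",np.ptp(t))
k=cut_out("top","strainer")
if k:
    m=k[0]["mask"];rim=cv2.convexHull(np.argwhere(m)[:,::-1].astype(np.int32))
    yy=np.nonzero(m);print("mask rows",yy[0].min(),yy[0].max(),"cols",yy[1].min(),yy[1].max())
cv2.imwrite("pics/t4.png",cv2.resize(p[200:300,130:230,::-1],None,fx=5,fy=5,interpolation=2))
E
python3 st.py
```

```text
tool [ 408.76 -215.71  248.49] yaw -49.59446099383175 j [ 0.27  0.1   0.16  1.98 -0.02  1.06 -2.  ] 13.45
top strainer 0.72 [176.3 234.8] [501.3  197.27  12.  ]
top strainer_grip 0.6 [162.2 258.2] [432.45 253.87  41.5 ]
side mug_rim 0.89 [283.8 235.6] [ 442.28 -236.15  100.  ]
side mug_handle 0.89 [293.7 256. ] [ 442.92 -298.62   65.  ]
side strainer 0.56 [243.7 202.1] [502.5  210.91  12.  ]
side strainer_grip 0.78 [222.1 194.6] [430.3  245.53  41.5 ]
wood 126 centre [418.06 260.35] dir deg 145.60295005684927 len 74.94505640893611
mask rows 219 274 cols 157 186
```

View pics/t4.png

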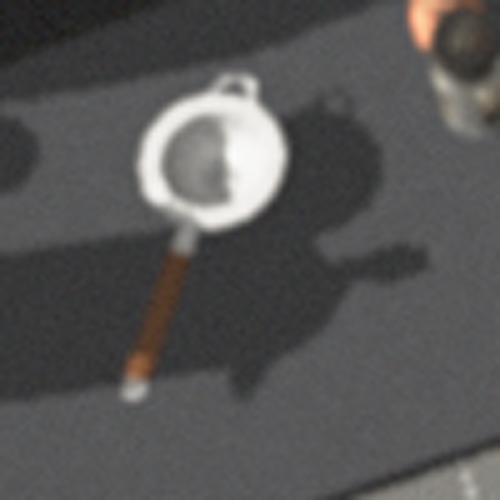

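The top crop shows the strainer rim centred at (213,162). Its wooden handle runs from (180,250) to (140,375) and the row is well clear. Mug check: handle along -y, centre about (442,-240). Strainer grip point: about (430,251), with the handle bearing 145.6°.

Run:
```python
import numpy as np,json
yaw=-49.6;n=24;W=np.array([430-408.8,251+215.7])/n;rows=[]
for i in range(n):
    a=np.radians(yaw);x=np.array([np.cos(a),np.sin(a)]);y=np.array([np.sin(a),-np.cos(a)])
    rows.append({"slide":[round(W@x/20,2),round(W@y/20,2),0.1],"delta_rot":[0,0,-0.813],"grip":50});yaw+=8.13
for i in range(0,n,5):print(json.dumps(rows[i:i+5]))
```

```text
[{"slide": [-0.71, -0.66, 0.1], "delta_rot": [0, 0, -0.813], "grip": 50}, {"slide": [-0.61, -0.76, 0.1], "delta_rot": [0, 0, -0.813], "grip": 50}, {"slide": [-0.5, -0.84, 0.1], "delta_rot": [0, 0, -0.813], "grip": 50}, {"slide": [-0.37, -0.9, 0.1], "delta_rot": [0, 0, -0.813], "grip": 50}, {"slide": [-0.24, -0.94, 0.1], "delta_rot": [0, 0, -0.813], "grip": 50}]
[{"slide": [-0.11, -0.97, 0.1], "delta_rot": [0, 0, -0.813], "grip": 50}, {"slide": [0.03, -0.97, 0.1], "delta_rot": [0, 0, -0.813], "grip": 50}, {"slide": [0.17, -0.96, 0.1], "delta_rot": [0, 0, -0.813], "grip": 50}, {"slide": [0.3, -0.93, 0.1], "delta_rot": [0, 0, -0.813], "grip": 50}, {"slide": [0.43, -0.87, 0.1], "delta_rot": [0, 0, -0.813], "grip": 50}]
[{"slide": [0.55, -0.8, 0.1], "delta_rot": [0, 0, -0.813], "grip": 50}, {"slide": [0.66, -0.72, 0.1], "delta_rot": [0, 0, -0.813], "grip": 50}, {"slide": [0.75, -0.62, 0.1], "delta_rot": [0, 0, -0.813], "grip": 50}, {"slide": [0.83, -0.51, 0.1], "delta_rot": [0, 0, -0.813], "grip": 50}, {"slide": [0.89, -0.38, 0.1], "delta_rot": [0, 0, -0.813], "grip": 50}]
[{"slide": [0.94, -0.25, 0.1], "delta_rot": [0, 0, -0.813], "grip": 50}, {"slide": [0.97, -0.12, 0.1], "delta_rot": [0, 0, -0.813], "grip": 50}, {"slide": [0.97, 0.02, 0.1], "delta_rot": [0, 0, -0.813], "grip": 50}, {"slide": [0.96, 0.16, 0.1], "delta_rot": [0, 0, -0.813], "grip": 50}, {"slide": [0.93, 0.29, 0.1], "delta_rot": [0, 0, -0.813], "grip": 50}]
[{"slide": [0.88, 0.42, 0.1], "delta_rot": [0, 0, -0.813], "grip": 50}, {"slide": [0.81, 0.54, 0.1], "delta_rot": [0, 0, -0.813], "grip": 50}, {"slide": [0.72, 0.65, 0.1], "delta_rot": [0, 0, -0.813], "grip": 50}, {"slide": [0.63, 0.75, 0.1], "delta_rot": [0, 0, -0.813], "grip": 50}]
```

drive_tool([
  {"slide": [-0.71,-0.66,0.1],"delta_rot": [0,0,-0.813],"grip": 50},
  {"slide": [-0.61,-0.76,0.1],"delta_rot": [0,0,-0.813],"grip": 50},
  {"slide": [-0.5,-0.84,0.1],"delta_rot": [0,0,-0.813],"grip": 50},
  {"slide": [-0.37,-0.9,0.1],"delta_rot": [0,0,-0.813],"grip": 50},
  {"slide": [-0.24,-0.94,0.1],"delta_rot": [0,0,-0.813],"grip": 50},
])

```text
t: 14.62
position: [414.0, -118.5, 237.3]
ee_rot: [0.997, -0.077, -0.0, -0.0]
wrist_force: [-0.1, -0.4, 0.0]
gripper_width: 49.9
gripper_force: 0.0
```

drive_tool([
  {"slide": [-0.11,-0.97,0.1],"delta_rot": [0,0,-0.813],"grip": 50},
  {"slide": [0.03,-0.97,0.1],"delta_rot": [0,0,-0.813],"grip": 50},
  {"slide": [0.17,-0.96,0.1],"delta_rot": [0,0,-0.813],"grip": 50},
  {"slide": [0.3,-0.93,0.1],"delta_rot": [0,0,-0.813],"grip": 50},
  {"slide": [0.43,-0.87,0.1],"delta_rot": [0,0,-0.813],"grip": 50},
])

```text
t: 15.25
position: [418.7, -21.2, 227.4]
ee_rot: [0.962, 0.274, -0.0, -0.0]
wrist_force: [0.1, -0.2, -0.3]
gripper_width: 49.8
gripper_force: 0.0
```

drive_tool([
  {"slide": [0.55,-0.8,0.1],"delta_rot": [0,0,-0.813],"grip": 50},
  {"slide": [0.66,-0.72,0.1],"delta_rot": [0,0,-0.813],"grip": 50},
  {"slide": [0.75,-0.62,0.1],"delta_rot": [0,0,-0.813],"grip": 50},
  {"slide": [0.83,-0.51,0.1],"delta_rot": [0,0,-0.813],"grip": 50},
  {"slide": [0.89,-0.38,0.1],"delta_rot": [0,0,-0.813],"grip": 50},
])

```text
t: 15.88
position: [423.5, 76.0, 217.4]
ee_rot: [0.807, 0.591, -0.0, -0.0]
wrist_force: [-0.4, -0.9, 0.3]
gripper_width: 50.3
gripper_force: 0.0
```

drive_tool([
  {"slide": [0.94,-0.25,0.1],"delta_rot": [0,0,-0.813],"grip": 50},
  {"slide": [0.97,-0.12,0.1],"delta_rot": [0,0,-0.813],"grip": 50},
  {"slide": [0.97,0.02,0.1],"delta_rot": [0,0,-0.813],"grip": 50},
  {"slide": [0.96,0.16,0.1],"delta_rot": [0,0,-0.813],"grip": 50},
  {"slide": [0.93,0.29,0.1],"delta_rot": [0,0,-0.813],"grip": 50},
])

```text
t: 16.5
position: [428.2, 173.2, 207.3]
ee_rot: [0.551, 0.834, -0.0, -0.0]
wrist_force: [-0.5, 0.1, -0.2]
gripper_width: 50.2
gripper_force: 0.0
```

drive_tool([
  {"slide": [0.88,0.42,0.1],"delta_rot": [0,0,-0.813],"grip": 50},
  {"slide": [0.81,0.54,0.1],"delta_rot": [0,0,-0.813],"grip": 50},
  {"slide": [0.72,0.65,0.1],"delta_rot": [0,0,-0.813],"grip": 50},
  {"slide": [0.63,0.75,0.1],"delta_rot": [0,0,-0.813],"grip": 50},
  {"slide": [0,0,0],"delta_rot": [0,0,0],"grip": 50},
])

```text
t: 17.12
position: [431.7, 251.4, 199.1]
ee_rot: [0.297, 0.955, 0.0, -0.0]
wrist_force: [0.3, -0.7, 0.3]
gripper_width: 50.5
gripper_force: 0.0
```

```bash
python3 st.py
```

```text
tool [431.69 251.36 199.15] yaw 145.43138837127592 j [-0.18  0.26 -0.47  1.94  0.14  0.98  0.25] 17.125
top mug_rim 0.69 [318.8 192.6] [ 445.4  -237.07  100.  ]
top mug_handle 0.73 [335.3 188.5] [ 455.68 -298.05   65.  ]
top strainer 0.59 [175.3 233.2] [507.35 198.68  12.  ]
top strainer_grip 0.54 [161.5 256.9] [437.   254.72  41.5 ]
side mug_rim 0.66 [285.1 237. ] [ 441.82 -245.34  100.  ]
side mug_handle 0.6 [292.8 257. ] [ 438.   -302.48   65.  ]
side strainer 0.65 [242.8 205. ] [489.34 188.04  12.  ]
side strainer_grip 0.69 [224.  193.4] [440.77 253.33  41.5 ]
wood 123 centre [416.59 261.22] dir deg 145.8648999436056 len 74.24707901806954
mask rows 227 275 cols 157 186
```

drive_tool([
  {"slide": [0,0,1],"delta_rot": [0,0,0],"grip": 50},
  {"slide": [0,0,1],"delta_rot": [0,0,0],"grip": 50},
  {"slide": [0,0,1],"delta_rot": [0,0,0],"grip": 50},
  {"slide": [0,0,1],"delta_rot": [0,0,0],"grip": 50},
  {"slide": [0,0,1],"delta_rot": [0,0,0],"grip": 50},
])

```text
t: 18.3
position: [431.9, 250.4, 98.8]
ee_rot: [0.298, 0.955, 0.0, -0.0]
wrist_force: [0.5, 0.3, 0.3]
gripper_width: 50.0
gripper_force: 0.0
```

drive_tool([
  {"slide": [0,0,1],"delta_rot": [0,0,0],"grip": 50},
  {"slide": [0,0,1],"delta_rot": [0,0,0],"grip": 50},
  {"slide": [0,0,0.73],"delta_rot": [0,0,0],"grip": 50},
  {"slide": [0,0,0],"delta_rot": [0,0,0],"grip": 40},
], squeeze=15)

```text
t: 18.8
position: [431.4, 250.3, 44.2]
ee_rot: [0.298, 0.955, -0.001, -0.001]
wrist_force: [0.4, 0.4, 0.4]
gripper_width: 42.8
gripper_force: 0.0
```

Run:
```python
from m import *
p,d=snapshot("side")
cv2.imwrite("pics/s5.png",cv2.resize(p[160:230,195:295,::-1],None,fx=6,fy=6,interpolation=2))
```

```text
(no output)
```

View pics/s5.png

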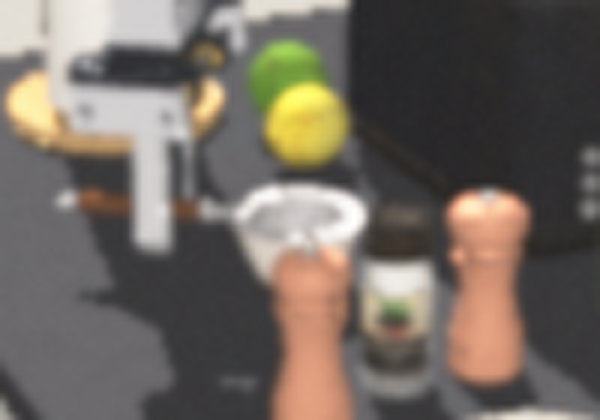

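The picture shows a finger straddling the wooden handle at (150,210), with the bowl at (300,220). I'll close and lift.

drive_tool([
  {"slide": [0,0,0],"delta_rot": [0,0,0],"grip": 25},
  {"slide": [0,0,0],"delta_rot": [0,0,0],"grip": 18},
  {"slide": [0,0,0],"delta_rot": [0,0,0],"grip": 5},
  {"slide": [0,0,0],"delta_rot": [0,0,0],"grip": 5},
  {"slide": [0,0,0],"delta_rot": [0,0,0],"grip": 5},
], squeeze=30)

```text
t: 19.48
position: [432.0, 250.6, 45.0]
ee_rot: [0.298, 0.955, 0.0, 0.0]
wrist_force: [0.4, 0.4, 1.5]
gripper_width: 13.8
gripper_force: 30.0
```

drive_tool([
  {"slide": [0,0,0],"delta_rot": [0,0,0],"grip": 5},
  {"slide": [0,0,0],"delta_rot": [0,0,0],"grip": 5},
  {"slide": [0,0,-0.2],"delta_rot": [0,0,0],"grip": 5},
  {"slide": [0,0,-0.4],"delta_rot": [0,0,0],"grip": 5},
  {"slide": [0,0,-0.5],"delta_rot": [0,0,0],"grip": 5},
])

```text
t: 20.1
position: [431.8, 250.5, 67.5]
ee_rot: [0.298, 0.955, -0.0, -0.0]
wrist_force: [1.2, 0.4, -1.0]
gripper_width: 14.0
gripper_force: 30.0
```

drive_tool([
  {"slide": [0,0,-0.7],"delta_rot": [0,0,0],"grip": 5},
  {"slide": [0,0,-0.9],"delta_rot": [0,0,0],"grip": 5},
  {"slide": [0,0,-1],"delta_rot": [0,0,0],"grip": 5},
  {"slide": [0,0,-1],"delta_rot": [0,0,0],"grip": 5},
  {"slide": [0,0,-1],"delta_rot": [0,0,0],"grip": 5},
])

```text
t: 20.72
position: [431.8, 250.5, 160.6]
ee_rot: [0.298, 0.955, 0.0, 0.0]
wrist_force: [0.5, 0.4, -0.9]
gripper_width: 13.6
gripper_force: 30.0
```

drive_tool([
  {"slide": [0,0,-1],"delta_rot": [0,0,0],"grip": 5},
  {"slide": [0,0,-0.8],"delta_rot": [0,0,0],"grip": 5},
  {"slide": [0,0,0],"delta_rot": [0,0,0],"grip": 5},
])

```text
t: 21.1
position: [432.3, 250.7, 196.1]
ee_rot: [0.298, 0.955, 0.001, 0.001]
wrist_force: [0.4, 0.5, -1.2]
gripper_width: 13.9
gripper_force: 30.0
```

Run:
```python
from m import *
np.set_printoptions(precision=1,suppress=True)
p,d=snapshot("side");pt,dt=snapshot("top")
for c,dd in(("side",d),("top",dt)):
    for k in cut_out(c,"strainer")[:1]:
        q=cloud(c,dd,k["mask"]);print(c,k["conf"],k["uv"],np.percentile(q,[3,50,97],axis=0))
    for k in landmark_of(c,"strainer")[:1]:print(k["conf"],np.array(k["uv"]),at_z(c,k["uv"],149))
a=cv2.resize(p[140:230,195:295,::-1],None,fx=4,fy=4,interpolation=2);b=cv2.resize(pt[190:280,130:230,::-1],None,fx=4,fy=4,interpolation=2)
cv2.imwrite("pics/s6.png",np.hstack([a,b]))
```

```text
side 0.87 [239.6, 157.6] [[393.5 165.7 174.7]
 [492.7 220.9 190.1]
 [532.2 270.9 199.5]]
0.83 [244.6 165.9] [514.1 226.4 149. ]
top 0.48 [147.7, 249.4] [[386.4 254.4  -1.6]
 [407.5 271.  196.9]
 [493.2 304.6 202.3]]
```

View pics/s6.png

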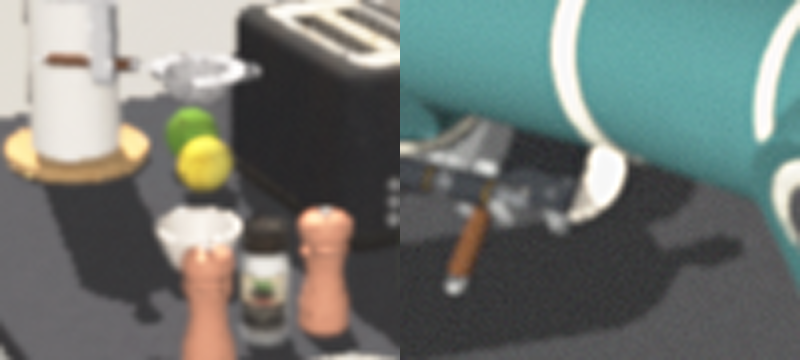

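The left half shows the strainer held level above the drip bowl, with its rim at (210,70). The right half shows the top view partly hidden by the arm. Next is the carry over the row.

drive_tool([
  {"slide": [-0.21,-0.42,0],"delta_rot": [0,0,0],"grip": 5},
  {"slide": [-0.42,-0.83,0],"delta_rot": [0,0,0],"grip": 5},
  {"slide": [-0.42,-0.83,0],"delta_rot": [0,0,0],"grip": 5},
  {"slide": [-0.42,-0.83,0],"delta_rot": [0,0,0],"grip": 5},
  {"slide": [-0.42,-0.83,0],"delta_rot": [0,0,0],"grip": 5},
])

```text
t: 22.02
position: [420.1, 166.2, 194.7]
ee_rot: [0.298, 0.955, -0.0, -0.0]
wrist_force: [0.4, -0.4, -0.5]
gripper_width: 13.7
gripper_force: 30.0
```

drive_tool([
  {"slide": [-0.42,-0.83,0],"delta_rot": [0,0,0],"grip": 5},
  {"slide": [-0.42,-0.83,0],"delta_rot": [0,0,0],"grip": 5},
  {"slide": [-0.42,-0.83,0],"delta_rot": [0,0,0],"grip": 5},
  {"slide": [-0.42,-0.83,0],"delta_rot": [0,0,0],"grip": 5},
  {"slide": [-0.42,-0.83,0],"delta_rot": [0,0,0],"grip": 5},
])

```text
t: 22.65
position: [407.3, 74.2, 194.7]
ee_rot: [0.298, 0.955, -0.0, -0.0]
wrist_force: [-0.4, 0.9, -0.4]
gripper_width: 13.8
gripper_force: 30.0
```

drive_tool([
  {"slide": [-0.42,-0.83,0],"delta_rot": [0,0,0],"grip": 5},
  {"slide": [-0.42,-0.83,0],"delta_rot": [0,0,0],"grip": 5},
  {"slide": [-0.42,-0.83,0],"delta_rot": [0,0,0],"grip": 5},
  {"slide": [-0.42,-0.83,0],"delta_rot": [0,0,0],"grip": 5},
  {"slide": [-0.42,-0.83,0],"delta_rot": [0,0,0],"grip": 5},
])

```text
t: 23.28
position: [394.6, -17.9, 194.7]
ee_rot: [0.298, 0.955, 0.0, -0.0]
wrist_force: [-0.0, -0.0, -0.9]
gripper_width: 13.4
gripper_force: 30.0
```

drive_tool([
  {"slide": [-0.42,-0.83,0],"delta_rot": [0,0,0],"grip": 5},
  {"slide": [-0.42,-0.83,0],"delta_rot": [0,0,0],"grip": 5},
  {"slide": [-0.42,-0.83,0],"delta_rot": [0,0,0],"grip": 5},
  {"slide": [-0.42,-0.83,0],"delta_rot": [0,0,0],"grip": 5},
  {"slide": [-0.42,-0.83,0],"delta_rot": [0,0,0],"grip": 5},
])

```text
t: 23.9
position: [381.8, -109.9, 194.7]
ee_rot: [0.298, 0.955, 0.0, -0.0]
wrist_force: [0.0, -0.3, -0.4]
gripper_width: 13.9
gripper_force: 30.0
```

drive_tool([
  {"slide": [-0.42,-0.83,0],"delta_rot": [0,0,0],"grip": 5},
  {"slide": [-0.42,-0.83,0],"delta_rot": [0,0,0],"grip": 5},
  {"slide": [-0.42,-0.83,0],"delta_rot": [0,0,0],"grip": 5},
  {"slide": [-0.25,-0.5,0],"delta_rot": [0,0,0],"grip": 5},
  {"slide": [0,0,0],"delta_rot": [0,0,0],"grip": 5},
])

```text
t: 24.52
position: [373.0, -175.7, 194.8]
ee_rot: [0.298, 0.954, 0.0, -0.0]
wrist_force: [0.3, -0.5, -1.8]
gripper_width: 13.8
gripper_force: 30.0
```

```bash
cat > fin.py <<'E'
from m import *
import sys
np.set_printoptions(precision=1,suppress=True)
s=telemetry.read_state();M=R.from_quat(s["ee_rot"]).as_matrix();P=np.array(s["position"]);x=M[:,0]
print("tool",P,"strainer expected",P-85*x-[0,0,33],"j",np.array(s["joints"]),s["t"])
zo=P[2]-33
I=[]
for c in("side","top"):
    p,d=snapshot(c);I.append(cv2.resize(p[175:275,225:325,::-1] if c=="side" else p[140:240,260:360,::-1],None,fx=4,fy=4,interpolation=2))
    for n,z in(("mug_rim",100),("mug_handle",65),("strainer",zo),("strainer_grip",zo+29.5)):
        for k in landmark_of(c,n)[:1]:print(c,n,round(k["conf"],2),np.array(k["uv"]),at_z(c,k["uv"],z))
    for n in("strainer","mug"):
      for k in cut_out(c,n)[:1]:
        q=cloud(c,d,k["mask"]);print(n,round(k["conf"],2),np.percentile(q,[3,50,97],axis=0).tolist().__repr__()[:0],np.percentile(q,3,axis=0),np.percentile(q,97,axis=0))
cv2.imwrite(sys.argv[1],np.hstack(I))
E
python3 fin.py pics/f7.png
```

```text
tool [ 373.  -175.7  194.8] strainer expected [ 442.9 -224.2  161.7] j [ 0.4  0.1 -0.1  2.1  0.   0.9  1.3] 24.525
side mug_rim 0.84 [281.8 235.7] [ 436.7 -234.3  100. ]
side mug_handle 0.66 [293.8 257.7] [ 438.8 -307.1   65. ]
side strainer 0.93 [279.5 218.1] [ 424.8 -240.4  161.8]
side strainer_grip 0.77 [253.1 200.7] [ 378.7 -160.6  191.3]
strainer 0.71  [ 334.9 -262.2  165.9] [ 483.4 -147.1  197.9]
mug 0.63  [ 398.9 -314.3   15.7] [ 482.2 -194.8  100.9]
top mug_handle 0.17 [218.8 204.8] [526.6  49.3  65. ]
```

View pics/f7.png

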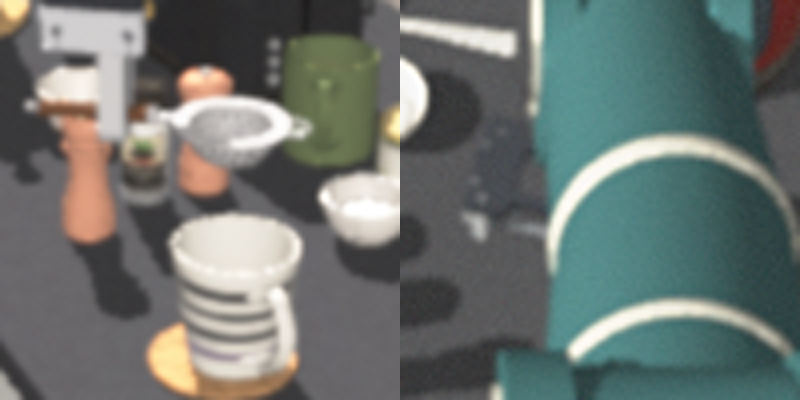

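The left half shows the mug with its handle toward lower right (-y), at about (280,330) with rim centre (236,250). The strainer is held level at (240,125). The top view is hidden by the arm. I'll shift it over the mug and check the two outlines from the side.

drive_tool([
  {"slide": [-0.22,-0.38,0],"delta_rot": [0,0,0],"grip": 5},
  {"slide": [-0.23,-0.39,0],"delta_rot": [0,0,0],"grip": 5},
  {"slide": [0,0,0.5],"delta_rot": [0,0,0],"grip": 5},
  {"slide": [0,0,0.5],"delta_rot": [0,0,0],"grip": 5},
  {"slide": [0,0,0],"delta_rot": [0,0,0],"grip": 5},
])

```text
t: 25.85
position: [371.4, -192.8, 173.8]
ee_rot: [0.298, 0.955, 0.0, -0.001]
wrist_force: [-0.4, 0.8, -0.0]
gripper_width: 14.0
gripper_force: 30.0
```

```bash
cat > fit.py <<'E'
from m import *
from scipy.optimize import minimize
np.set_printoptions(precision=1,suppress=True)
s=telemetry.read_state();M=R.from_quat(s["ee_rot"]).as_matrix();P=np.array(s["position"])
E=P-85*M[:,0]-[0,0,33];print("expected",E,s["t"])
C="side";m=camera_model(C);Rc=R.from_quat(m["attitude"]).inv();o=np.array(m["xyz"]);t=np.linspace(0,2*np.pi,40)
pr=lambda X:(lambda x:np.stack([x[:,0]/x[:,2]*m["fx"]+m["cx"],x[:,1]/x[:,2]*m["fy"]+m["cy"]],1))(Rc.apply(X-o))
ring=lambda x,y,r,z:np.stack([x+r*np.cos(t),y+r*np.sin(t),np.full(40,z)],1)
def fill(Xs):
    A=np.zeros((1680,2240),np.uint8)
    for X in Xs:cv2.fillPoly(A,[cv2.convexHull(((pr(X)+.5)*4).astype(np.int32))],1)
    return cv2.resize(A.astype(np.float32),(560,420),interpolation=cv2.INTER_AREA)
def box(x,y,a,r,w,z):
    b=np.array([[i,j,k] for i in r for j in w for k in z],float);return np.stack([x+b[:,0]*np.cos(a)-b[:,1]*np.sin(a),y+b[:,0]*np.sin(a)+b[:,1]*np.cos(a),b[:,2]],1)
p,d=snapshot(C)
mm=cut_out(C,"mug")[0]["mask"];sm=cut_out(C,"strainer")[0]["mask"]
print("depth str",np.percentile(cloud(C,d,sm),[3,97],axis=0).ravel())
mug=lambda v:fill([np.vstack([ring(v[0],v[1],35,5),ring(v[0],v[1],46,100)]),box(v[0],v[1],np.radians(v[2]),(35,79.5),(-10,10),(20,88))])
ax=np.arctan2(*(-M[[1,0],0]))
def st(v): # x,y,z of origin; only bowl+rim+ear
    return fill([ring(v[0],v[1],42,v[2]+29),np.vstack([ring(v[0],v[1],33,v[2]+28),ring(v[0],v[1],20,v[2])]),box(v[0],v[1],ax,(40,57),(-8,8),(v[2]+28,v[2]+30))])
u,_=np.meshgrid(np.arange(560),np.arange(420));ue=pr((E+[0,0,29]-[40*np.cos(ax),40*np.sin(ax),0])[None])[0,0]
def run(f,mask,v0,dx,w):
    c=lambda v:(np.abs(f(v)-mask)*w).sum()
    S=[v0]+[np.array(v0)+np.eye(3)[i]*dx[i] for i in range(3)]
    r=minimize(c,v0,method="Nelder-Mead",options=dict(initial_simplex=S,xatol=.2,fatol=.2));return r.x,r.fun,mask.sum()
occl=1-cv2.dilate(sm.astype(np.uint8),np.ones((3,3)))
print("mug",run(mug,mm,[441,-242,-90],[6,6,8],occl))
print("str",run(st,sm&(u>ue),list(E),[6,6,6],(u>ue)&~mm))
f=lambda v:st([v[0],v[1],E[2]]);print("str zfix",run(f,sm&(u>ue),list(E),[6,6,1],(u>ue)&~mm))
E
python3 fit.py
```

```text
expected [ 441.4 -241.1  140.6] 25.85Traceback (most recent call last):
  File "fit.py", line 16, in <module>
    mm=cut_out(C,"mug")[0]["mask"];sm=cut_out(C,"strainer")[0]["mask"]
       ~~~~~~~~~~~~~~~~^^^
IndexError: list index out of range
```

```bash
python3 - <<'E'
s=open("fit.py").read()
s=s.replace('p,d=snapshot(C)\nmm=cut_out(C,"mug")[0]["mask"];sm=cut_out(C,"strainer")[0]["mask"]','''for _ in range(5):
    p,d=snapshot(C);a,b=cut_out(C,"mug"),cut_out(C,"strainer")
    if a and b and a[0]["conf"]>.3:break
print(a[0]["conf"],b[0]["conf"]);mm=a[0]["mask"];sm=b[0]["mask"]''')
open("fit.py","w").write(s)
E
python3 fit.py
```

```text
expected [ 441.9 -241.3  141.7] 25.95
0.56 0.92
depth str [ 330.3 -279.2    3.   623.6   43.   178.2]
mug (array([ 444.5, -233.4, -115.8]), np.float64(93.8125), np.int64(1087))
str (array([ 441.6, -238.6,  142.7]), np.float64(51.875), np.int64(420))
str zfix (array([ 442.6, -237.1,  140. ]), np.float64(52.75), np.int64(420))
```

```bash
cat >> fit.py <<'E'
for a in(-90,-80):
    g=lambda v:mug([v[0],v[1],a]);print("mug",a,run(g,mm,[441,-242,0],[6,6,1],occl))
cv2.imwrite("pics/f8.png",cv2.resize(np.hstack([p[175:275,235:335,::-1],cv2.addWeighted(p,.6,np.dstack([mm*255,sm*255,(mug([441.5,-242,-90])>.5)*255]).astype(np.uint8),.4,0)[175:275,235:335,::-1]]),None,fx=4,fy=4,interpolation=2))
E
python3 fit.py
```

```text
expected [ 442.  -241.5  142.1] 26.1
0.93 0.71
depth str [ 332.7 -278.4  148.9  474.  -169.5  177.7]
mug (array([ 443.3, -235.7,  -93.4]), np.float64(89.3125), np.int64(1106))
str (array([ 440.5, -236.3,  142.3]), np.float64(41.4375), np.int64(366))
str zfix (array([ 440.8, -237.2,  142. ]), np.float64(41.1875), np.int64(366))
mug -90 (array([ 443.2, -234.2,   -0.9]), np.float64(111.0), np.int64(1106))
mug -80 (array([ 443. , -234.1,   -0.4]), np.float64(182.75), np.int64(1106))
```

View pics/f8.png

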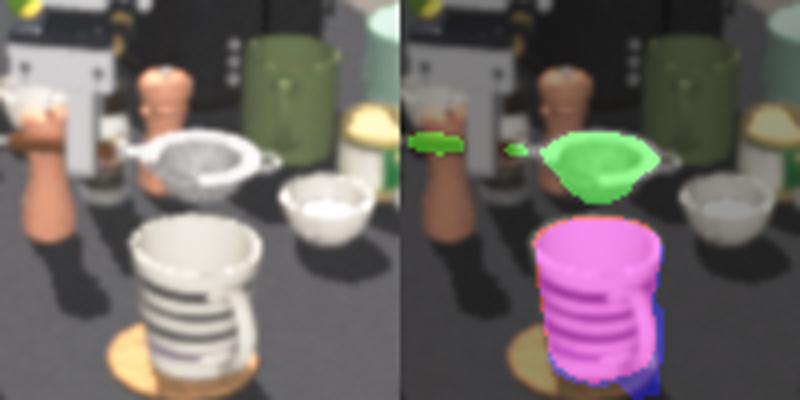

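The picture shows the strainer (195,160) level and centred over the mug rim (195,240). The outline fits put the strainer at (441,-237) and the mug at (443,-236), with the handle at about -93°. I'll lower it by 26 mm.

drive_tool([
  {"slide": [-0.04,0.05,0.4],"delta_rot": [0,0,0],"grip": 5},
  {"slide": [0,0,0.5],"delta_rot": [0,0,0],"grip": 5},
  {"slide": [0,0,0.4],"delta_rot": [0,0,0],"grip": 5},
  {"slide": [0,0,0],"delta_rot": [0,0,0],"grip": 5},
  {"slide": [0,0,0],"delta_rot": [0,0,0],"grip": 5},
])

```text
t: 26.88
position: [373.2, -192.8, 148.9]
ee_rot: [0.298, 0.955, 0.0, -0.0]
wrist_force: [-0.9, 0.1, -0.7]
gripper_width: 13.7
gripper_force: 30.0
```

```bash
python3 fit.py | grep -v zfix; python3 -c "
from cell import *
s=telemetry.read_state();print(s['position'],s['t'],s['gripper_force'],s['wrist_force'])"
```

```text
expected [ 443.1 -241.2  115.9] 26.875
0.87 0.75
depth str [ 332.3 -276.7  123.2  474.3 -170.1  152.5]
mug (array([ 447.8, -232.9, -114.2]), np.float64(114.625), np.int64(1009))
str (array([ 442.7, -237.5,  115.4]), np.float64(33.9375), np.int64(375))
mug -90 (array([ 445.2, -228.4,   -2.7]), np.float64(122.4375), np.int64(1009))
mug -80 (array([ 444.5, -229.9,   -0.8]), np.float64(189.875), np.int64(1009))
[ 373.20701768 -192.84909362  148.92677168] 27.325 29.99941796064377 [-0.0565548  -0.0567793  -0.29622363]
```

```bash
python3 -c "
from cell import order
print(order.finish_job())"
```

```text
the job is handed in; nothing more can be done
None
```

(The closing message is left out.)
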